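Centre the vial on the balance pan and tare

TASK

A glass injection vial has been set down off-centre on the small round pan of the pharmacy balance. Do not grip or lift it: with light taps of the fingertips, low on the glass so that it neither tips nor falls off, nudge it until it stands upright in the middle of the pan. Then, with the fingers clear of the vial, press the long tare key on the front of the balance fully down and let go; leave the round on/off key, the spare vials and the calibration weight alone.

Things in the scene. Friction and masses are not known exactly. Their poses are not given: they have to be found in the camera images.
- vial: clear glass injection vial, white label, red cap, about 65 g: straight body 30 mm across from 3 to 55 mm above its foot, 21 mm cap, 75 mm tall; foot only 27 mm across. Origin: centre of the foot's underside, z up. It stands loose on the pan, 18 to 30 mm off-centre in any direction. Pushed below about 15 mm above its foot it slides, and stops when the push stops; pushed much higher it may tip over.
- pan_center (a point): centre of the top face of the balance's round steel pan: a flat rimless disc 90 mm across, 4 mm thick, 66 mm above the bench; it does not give under load. 10 mm below its top is the flat top of the housing (140 mm front to back, 190 mm wide, centred 15 mm behind the pan's axis).
- tare (a joint): travel of the long tare key in m: 0 up, grows to 0.004 fully down; it springs back. It begins to yield at about 1.2 N and takes 4 N to reach the bottom.
- tare_top (a point): centre of the top of the tare key: a black bar 50 mm long (across the balance) by 18 mm, standing 6 mm proud of the flat front deck, 44 mm above the bench, 124 mm in front of the pan's axis, before the sloping display. x points from the balance's front to its back, y to its left, z up; the key goes straight down.
- power (a joint): travel of the round on/off key in m: 0 up, to 0.004 fully down; it springs back. To be left alone.
- power_top (a point): centre of the top face of the on/off key: a round black key 14 mm in diameter on the same deck at the same height as the tare key, 65 mm to the right of it (towards -y of the balance).
- spare_a: same make of 30 mL glass injection vial with a crimped cap as vial (30 mm across, 75 mm tall), a spare standing on the bench beside the balance; origin at the centre of its foot. To be left alone.
- spare_b: same make of 30 mL glass injection vial with a crimped cap as vial (30 mm across, 75 mm tall), a spare standing on the bench beside the balance; origin at the centre of its foot. To be left alone.
- weight: steel 200 g calibration weight standing on the bench beside the balance: cylinder 33 mm across with a small knob, 54 mm tall; origin at the centre of its underside. To be left alone.

How it is judged:
By the outcome, as a careful person would: the job done as asked, in the order asked, and still so for the second after the job is handed in, with the robot touching nothing.
It also fails if it takes over 61 s, if anything falls off the work surface, if the arm or the gripper's body presses on something with over 40 N, if the wrist force passes 120 N, or if a joint passes its speed limit or range.

ROBOT

A 6-joint arm with a two-finger parallel gripper is mounted at the origin on the work surface. World frame = base frame: x ahead of the robot, y to its left, z up, the work surface at z = 0. Lengths are in m, angles in rad, forces in N, time in s.
With the tool pointing down it reaches from about 0.25 to 0.725 m from the base axis. Payload 4 kg.
Tool frame: the origin (TCP) lies between the finger pads; the fingertips stand 11 mm ahead of it and the grasp point (between the pads) lies 8 mm behind it; z points along the fingers, y is the direction in which the jaws open and shut (so a half turn about z gives the same grasp; the last joint's range is limited). The gripper opens to 85 mm and grips with 20 to 120 N. Pads are 22 mm wide; open, the fingers measure 114 mm over their backs; the gripper's body (76 mm by 85 mm) begins 54 mm behind the grasp point. The pads swing forward as they close: fully open they stand 13 mm farther back than shut.
Start: joints at [1.335, 0.241, 0.005, 1.335, 0, 1.571], TCP at [0.117, 0.486, 0.242] pointing down, gripper open.
Joint ranges: [-2.72, 2.72], [-1.05, 1.87], [-1.09, 1.28], [-1.99, 2.15], [-1.42, 1.44], [-3.14, 3.14]. Speed limits (rad/s): [2.79, 2.79, 3.14, 3.14, 3.14, 3.14].

INTERFACE

Orientations are given as a unit quaternion [x, y, z, w].
In Python, from station import read_state, get_image, hand_in, trace, tip_of gives the robot as it stands.
- The arm moves only by the tool drive_tool, never from a script. Its argument "rows" is a list that holds one entry, the list of rows, each a list of 7 numbers: the turn, a rotation vector about the tool's x, y, z in degrees, then the shift along the tool's x, y, z in mm, then the gripper command: -1 is shut, 1 is fully open, values between are in proportion. A call has 1 to 20 rows; each row is the pose to reach, as a shift and turn from the pose commanded when the call began, along the tool's axes at that moment; what a row does not reach only later rows make up. A row lasts 1/10 s, in which the tool goes at most 50 mm and 8.59 degrees, less where a joint would pass 70% of its speed; a pose out of reach is approached as far as the arm can. A call with a gripper value outside its range is refused whole. The fingers move at their own pace and stop on an object; the grip force is fixed at half the most. Time passes only in rows, so rows that repeat a pose let the fingers close. It gives the time, the measured TCP pose, the force and the opening at its end, in the units of the state.
- read_state(): the state, without advancing time (a new reading comes with each control period).
- get_image(name): name is "scene" or "top"; returns a dict with "frame" (480x640x3 uint8, red, green, blue), "camera_matrix" (3x3 intrinsics, pixels), "rvec" (rotation vector, rad) and "tvec" (3), from world to camera coordinates, as OpenCV has them. Camera axes: x right, y down, z forward; pixel columns grow to the right and rows downward; lengths in m; the calibration is good to about 2 mm. A picture is of the moment at which its call begins. There is no depth.
- hand_in(): hands the job in, once; it reports no verdict.
Trained networks look in a picture, given as the dict that the camera call returned (one of the last four; its "shot" number tells which), for a name from the list of things; names that differ only in an ending like _2 or _b are one class to them, and where a whole thing is asked for, a point or a joint stands for the part that bears it (a point fixed in the world has none). Each returns a list of dicts, best first, with "conf" (0 to 1); they miss things now and then, are a little off and sometimes report something else, mostly with a low value. They report only what shows in the picture. A call takes as long as a camera call.
- trace(picture, name): "region" (480x640 bool, what is visible of it) and "location" ([column, row] in pixels, amid what is visible of it).
- tip_of(picture, name): "location" ([column, row] in pixels: a listed point, or the origin of a listed thing).
The state is a dict: "time_s": time; "joint_positions": joint angles; "dq": joint speeds; "joint_efforts": joint torques, N m; "ee_pos": TCP position; "tool_rot": TCP orientation; "wrist_force": force on the tool from outside, world axes, zero at the start; "ft_torque": the same for the moment, N m; "opening": finger opening in m.
Only numpy, scipy, OpenCV 4.12 (cv2) and the standard library are available. Lean on these libraries where they do the work, as an engineer would, in place of code of your own. Each camera call takes 0.05 s, during which the arm holds its last target.

## Working session

There is one attempt and no reset: what is moved stays moved. The work goes in short steps, Python scripts to look and compute and a tool call to move; the robot and the scene stay as the last step left them, time stands still between calls to the robot, and variables do not carry over. Pictures are saved under pics/ and viewed, and the job is handed in when it is done.

Besides the shell and the picture viewer there is one more tool, called after ">>>" as name(argument=value, ...) on one line, values as JSON. drive_tool: Moves the arm, as the interface text tells. Its arguments: {"type":"object","properties":{"rows":{"type":"array"}},"required":["rows"]}

```bash
mkdir -p pics; ls
cat > h.py <<'E'
import numpy as np, cv2
from station import *
def P(im):
    R=cv2.Rodrigues(np.array(im["rvec"],float))[0]; return np.array(im["camera_matrix"]),R,np.array(im["tvec"],float).ravel()
def proj(im,p):
    K,R,t=P(im); q=K@(R@np.array(p,float)+t); return q[:2]/q[2]
def at_z(im,uv,z):
    K,R,t=P(im); d=R.T@np.linalg.inv(K)@np.array([uv[0],uv[1],1.]); c=-R.T@t
    return c+d*(z-c[2])/d[2]
def save(im,n): cv2.imwrite("pics/"+n,cv2.cvtColor(im["frame"],cv2.COLOR_RGB2BGR))
E
python3 - <<'E'
from h import *
np.set_printoptions(precision=4,suppress=True)
zs=dict(vial=.066,pan_center=.066,tare_top=.044,power_top=.044,spare_a=0,weight=0)
for c in("top","scene"):
    im=get_image(c); save(im,c+"0.png")
    K,R,t=P(im); print(c,-R.T@t)
    for n,z in zs.items():
        for d in tip_of(im,n)[:4]: print(n,round(d["conf"],2),np.round(d["location"],1),at_z(im,d["location"],z))
s=read_state(); print(s)
E
```

```text
pics
top [0.4204 0.0532 1.0612]
vial 0.79 [400.6 222.1] [ 0.6037 -0.094   0.066 ]
pan_center 0.78 [413.8 220.5] [ 0.6059 -0.1187  0.066 ]
pan_center 0.62 [319.5 240. ] [0.5746 0.0585 0.066 ]
pan_center 0.29 [391.8 282.6] [ 0.4913 -0.0718  0.066 ]
tare_top 0.74 [395.7 285.4] [ 0.4874 -0.0816  0.044 ]
power_top 0.37 [428.5 294.9] [ 0.4679 -0.1417  0.044 ]
power_top 0.3 [415.6 219.1] [ 0.6126 -0.1261  0.044 ]
spare_a 0.81 [486.7 273.6] [ 0.5081 -0.266   0.    ]
spare_a 0.58 [337.  189.2] [0.6873 0.0204 0.    ]
weight 0.59 [320.7 239.6] [0.5856 0.0564 0.    ]
scene [ 1.0397 -0.1141  0.8258]
vial 0.6 [229.  289.9] [ 0.6142 -0.0996  0.066 ]
pan_center 0.58 [216.7 287.8] [ 0.6054 -0.1154  0.066 ]
tare_top 0.53 [225.9 223.3] [ 0.4852 -0.0751  0.044 ]
power_top 0.63 [185.  224.7] [ 0.4677 -0.1366  0.044 ]
spare_a 0.73 [321.9 330.3] [0.6868 0.0163 0.    ]
spare_a 0.61 [110.6 283.1] [ 0.5078 -0.2701  0.    ]
weight 0.86 [325.  266.4] [0.5839 0.0563 0.    ]
{'time_s': 0.7, 'joint_positions': array([ 1.335 ,  0.2405,  0.005 ,  1.3352, -0.    ,  1.5708]), 'dq': array([ 0.0021,  0.0007,  0.0005, -0.0008, -0.    , -0.0003]), 'joint_efforts': array([  0.0025, -37.2077,  25.2644,   0.0009,   0.0002,  -0.    ]), 'ee_pos': array([0.1168, 0.4862, 0.2423]), 'tool_rot': array([0.1177, 0.9931, 0.    , 0.    ]), 'wrist_force': array([ 0.0446, -0.0643, -0.4963]), 'ft_torque': array([-0.0143,  0.0311,  0.0875]), 'opening': 0.08546825144014056}
```

Run:
```python
import cv2,numpy as np
a=cv2.imread("pics/top0.png");b=cv2.imread("pics/scene0.png")
cv2.imwrite("pics/a.png",cv2.resize(a[150:330,300:520],None,fx=3.5,fy=3.3,interpolation=cv2.INTER_CUBIC)[:600])
cv2.imwrite("pics/b.png",cv2.resize(b[180:380,90:350],None,fx=3,fy=3,interpolation=cv2.INTER_CUBIC))
```

```text
(no output)
```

View pics/a.png

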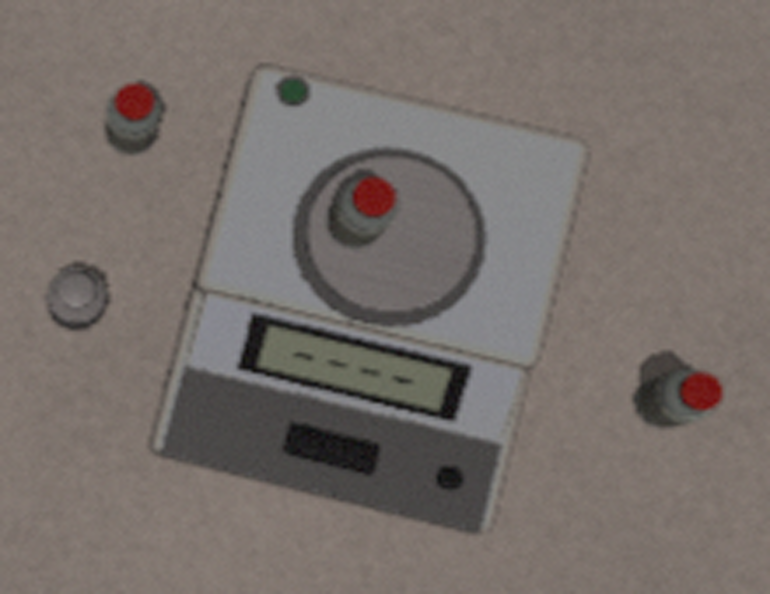

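View pics/b.png

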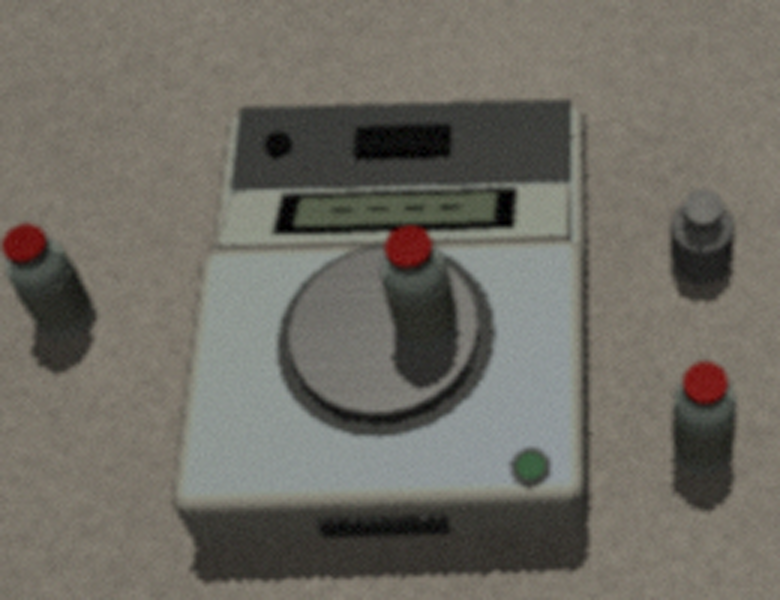

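```bash
cat >> h.py <<'E'
def caps(im):
    f=im["frame"].astype(int); m=((f[...,0]>90)&(f[...,1]<60)&(f[...,2]<60)).astype(np.uint8)
    n,l,s,c=cv2.connectedComponentsWithStats(m)
    return [(s[i,4],c[i]) for i in range(1,n) if s[i,4]>15]
E
python3 - <<'E'
from h import *
np.set_printoptions(precision=4,suppress=True)
for c in("top","scene"):
    im=get_image(c); K,R,t=P(im)
    print(c,K[0,0],K[0,2],K[1,2])
    for a,uv in caps(im): print("cap",a,uv,"pan-h",at_z(im,uv,.141)[:2],"bench-h",at_z(im,uv,.075)[:2])
    th=np.linspace(0,2*np.pi,72,endpoint=False)
    big=cv2.resize(im["frame"],None,fx=4,fy=4,interpolation=cv2.INTER_CUBIC)
    # gradient fit of pan rim: project circle r=45mm @z .066, score = inside-outside brightness
    g=cv2.GaussianBlur(cv2.cvtColor(im["frame"],cv2.COLOR_RGB2GRAY),(0,0),0.8).astype(np.float32)
    best=[]
    def samp(x,y,r):
        pts=np.array([proj(im,[x+r*np.cos(a),y+r*np.sin(a),.066]) for a in th],np.float32)
        return cv2.remap(g,pts[:,0].copy(),pts[:,1].copy(),cv2.INTER_LINEAR).ravel()
    for x in np.arange(.597,.616,.001):
        for y in np.arange(-.128,-.106,.001):
            d=samp(x,y,.0425)-samp(x,y,.0475)
            best.append((np.mean(np.clip(d,-20,40)),x,y))
    best.sort(reverse=True); print(best[:4])
    for n in("tare_top","power_top"):
        for d in trace(im,n)[:1]:
            print(n,d["conf"],d["region"].sum(),at_z(im,np.argwhere(d["region"])[:,::-1].mean(0),.044))
    x,y=best[0][1:]
    o=cv2.resize(im["frame"],None,fx=5,fy=5,interpolation=cv2.INTER_CUBIC)
    for zz,rr,col in((.066,.045,(255,0,0)),):
      q=np.array([proj(im,[x+rr*np.cos(a),y+rr*np.sin(a),zz]) for a in th]);q=(q+.5)*5-.5
      cv2.polylines(o,[q.astype(np.int32)],True,col,1)
    u=(proj(im,[x,y,.066])*5).astype(int); cv2.imwrite(f"pics/pan_{c}.png",o[u[1]-200:u[1]+200,u[0]-200:u[0]+200,::-1])
a=cv2.hconcat([cv2.imread("pics/pan_top.png"),cv2.imread("pics/pan_scene.png")]);cv2.imwrite("pics/pan.png",a)
E
```

```text
top 540.1196431882967 313.0609514163789 237.8327381768308
cap 7448 [ 44.0136 241.5824] pan-h [0.5753 0.538 ] bench-h [0.5864 0.5727]
cap 92 [338.1196 180.3152] pan-h [0.6678 0.0223] bench-h [0.6855 0.0201]
cap 99 [ 72.9798 187.9596] pan-h [0.6698 0.4911] bench-h [0.6877 0.5225]
cap 98 [ 55.1837 189.7245] pan-h [0.6677 0.5227] bench-h [0.6854 0.5564]
cap 99 [ 37.0404 191.1919] pan-h [0.6661 0.555 ] bench-h [0.6837 0.591 ]
cap 100 [ 73.51 205.71] pan-h [0.6376 0.4888] bench-h [0.6532 0.52  ]
cap 100 [ 55.55 207.12] pan-h [0.6361 0.5206] bench-h [0.6516 0.5541]
cap 100 [ 37.28 208.86] pan-h [0.6341 0.5529] bench-h [0.6494 0.5888]
cap 106 [406.434  209.0094] pan-h [ 0.6126 -0.0942] bench-h [ 0.6264 -0.1048]
cap 106 [ 73.7925 223.217 ] pan-h [0.6062 0.4869] bench-h [0.6196 0.5181]
cap 104 [ 55.6827 224.9038] pan-h [0.6042 0.5188] bench-h [0.6174 0.5522]
cap 103 [ 73.932 241.301] pan-h [0.5741 0.4854] bench-h [0.5852 0.5164]
cap 101 [ 55.8812 242.9208] pan-h [0.5723 0.517 ] bench-h [0.5832 0.5502]
cap 96 [500.0729 268.1667] pan-h [ 0.505  -0.2468] bench-h [ 0.511  -0.2683]
[(np.float32(27.
[... 772 characters left out ...]
 [0.6514 0.4941] bench-h [0.614  0.5527]
cap 49 [636.551  189.4898] pan-h [0.6809 0.4929] bench-h [0.6463 0.5514]
cap 121 [ 97.2893 260.1818] pan-h [ 0.5584 -0.2552] bench-h [ 0.512  -0.2688]
cap 152 [225.4671 261.4671] pan-h [ 0.6134 -0.0951] bench-h [ 0.5723 -0.0933]
cap 144 [324.7014 306.9792] pan-h [0.7178 0.0076] bench-h [0.6868 0.0194]
[(np.float32(26.073486), np.float64(0.609), np.float64(-0.11499999999999999)), (np.float32(24.041355), np.float64(0.609), np.float64(-0.11399999999999999)), (np.float32(23.820272), np.float64(0.608), np.float64(-0.11499999999999999)), (np.float32(23.217787), np.float64(0.608), np.float64(-0.11399999999999999))]
power_top 0.64 63 [ 0.4715 -0.1424  0.044 ]
```

View pics/pan.png

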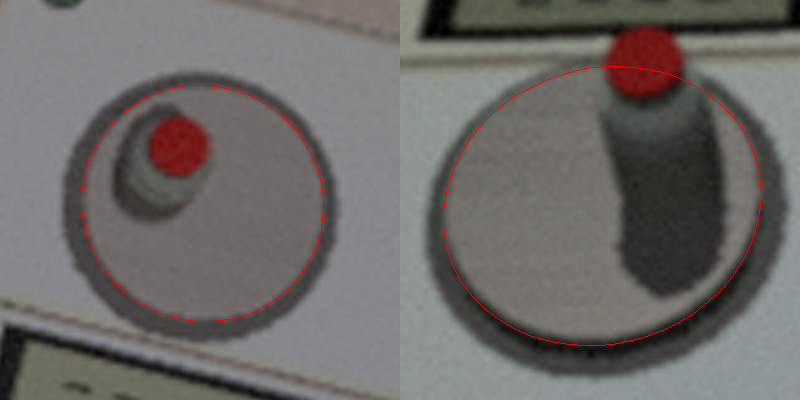

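```bash
cat >> h.py <<'E'
from scipy.spatial.transform import Rotation as Ro
def goal(ang,tilt):  # tool x heading deg, tilt about tool y deg
    a=np.radians(ang); x=np.array([np.cos(a),np.sin(a),0]); z=np.array([0,0,-1.]); y=np.cross(z,x)
    return Ro.from_matrix(np.c_[x,y,z])*Ro.from_euler('y',tilt,degrees=True)
def move(p,r,p0=None,r0=None):
    s=read_state(); p0=s["ee_pos"] if p0 is None else np.array(p0); r0=Ro.from_quat(s["tool_rot"]) if r0 is None else r0
    return np.round((r0.inv()*r).as_rotvec(degrees=True),2),np.round(r0.inv().apply(np.array(p)-p0)*1000,1)
E
python3 - <<'E'
from h import *
g=goal(74.5,-12); print(move([.6235,-.0567,.2],g)); print(g.as_matrix())
print(move([.6235,-.0567,.0828],g,[.6235,-.0567,.2],g))
E
```

```text
(array([ 9.63, -9.3 , 91.62]), array([-619.5, -409.5,   42.3]))
[[ 2.61398576e-01  9.63630453e-01 -5.55619826e-02]
 [ 9.42572816e-01 -2.67238376e-01 -2.00350037e-01]
 [-2.07911691e-01  1.38777878e-17 -9.78147601e-01]]
(array([0., 0., 0.]), array([ 24.4,  -0. , 114.6]))
```

>>> drive_tool(rows=[[[9.63,-9.3,91.62,-619.5,-409.5,42.3,-0.58],[9.63,-9.3,91.62,-619.5,-409.5,42.3,-0.58],[9.63,-9.3,91.62,-619.5,-409.5,42.3,-0.58],[9.63,-9.3,91.62,-619.5,-409.5,42.3,-0.58],[9.63,-9.3,91.62,-619.5,-409.5,42.3,-0.58],[9.63,-9.3,91.62,-619.5,-409.5,42.3,-0.58],[9.63,-9.3,91.62,-619.5,-409.5,42.3,-0.58],[9.63,-9.3,91.62,-619.5,-409.5,42.3,-0.58],[9.63,-9.3,91.62,-619.5,-409.5,42.3,-0.58],[9.63,-9.3,91.62,-619.5,-409.5,42.3,-0.58],[9.63,-9.3,91.62,-619.5,-409.5,42.3,-0.58],[9.63,-9.3,91.62,-619.5,-409.5,42.3,-0.58],[9.63,-9.3,91.62,-619.5,-409.5,42.3,-0.58],[9.63,-9.3,91.62,-619.5,-409.5,42.3,-0.58],[9.63,-9.3,91.62,-619.5,-409.5,42.3,-0.58],[9.63,-9.3,91.62,-619.5,-409.5,42.3,-0.58],[9.63,-9.3,91.62,-619.5,-409.5,42.3,-0.58],[9.63,-9.3,91.62,-619.5,-409.5,42.3,-0.58],[9.63,-9.3,91.62,-619.5,-409.5,42.3,-0.58],[9.63,-9.3,91.62,-619.5,-409.5,42.3,-0.58]]])

```text
time_s: 3.0
ee_pos: [0.6231, -0.0554, 0.2007]
tool_rot: [0.791, 0.603, -0.083, 0.064]
wrist_force: [-0.5, -0.3, -0.4]
opening: 0.0178
```

Run:
```python
from h import *
s=read_state(); print(s["ee_pos"],s["opening"],s["time_s"],s["wrist_force"])
g=goal(74.5,-12)
print(move([.6235,-.0567,.2],g)); print(move([.6235,-.0567,.0828],g))
o=[]
for c in("top","scene"):
    im=get_image(c)
    u=proj(im,[.61,-.09,.1]).astype(int)
    o.append(cv2.resize(im["frame"][u[1]-80:u[1]+80,u[0]-70:u[0]+70],None,fx=2.8,fy=2.8))
cv2.imwrite("pics/m1.png",cv2.hconcat(o)[...,::-1])
```

```text
[ 0.62314195 -0.05544782  0.20074009] 0.01778464785518275 3.0 [-0.48287402 -0.31745897 -0.41331803]
(array([ 0.06, -0.02,  0.1 ]), array([-0.9,  0.7,  1. ]))
(array([ 0.06, -0.02,  0.1 ]), array([ 23.4,   0.6, 115.6]))
```

View pics/m1.png

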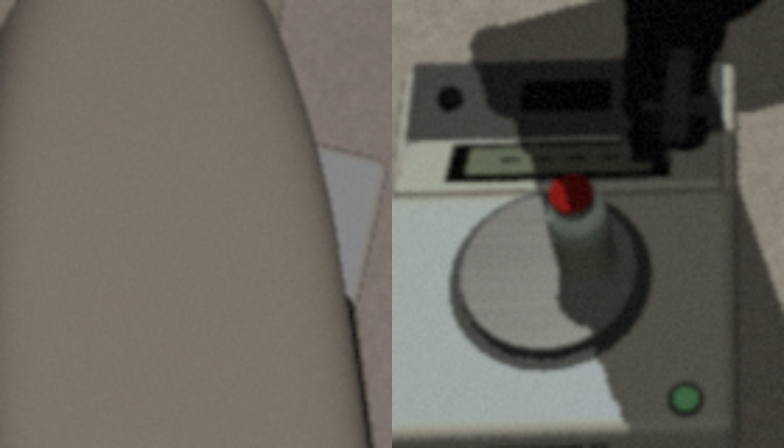

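>>> drive_tool(rows=[[[0,0,0,9,0,40,-0.58],[0,0,0,18,0,80,-0.58],[0,0,0,20,0,95,-0.58],[0,0,0,22,0,103,-0.58],[0,0,0,23.4,0,109.6,-0.58],[0,0,0,23.4,0,109.6,-0.58],[0,0,0,23.4,0,109.6,-0.58],[0,0,0,23.4,0,109.6,-0.58]]])

```text
time_s: 3.9
ee_pos: [0.6245, -0.0566, 0.0894]
tool_rot: [0.792, 0.602, -0.082, 0.064]
wrist_force: [0.8, -0.3, 0.2]
opening: 0.0176
```

Run:
```python
from h import *
s=read_state(); print(s["ee_pos"],s["opening"],s["time_s"],s["wrist_force"])
g=goal(74.5,-12)
print(move([.6235,-.0567,.0828],g))
o=[]
for c in("top","scene"):
    im=get_image(c)
    if c=="scene":print([(at_z(im,uv,.141)) for a,uv in caps(im)])
    u=proj(im,[.61,-.09,.1]).astype(int)
    o.append(cv2.resize(im["frame"][u[1]-80:u[1]+80,u[0]-70:u[0]+70],None,fx=3.7,fy=3.7))
cv2.imwrite("pics/m2.png",o[1][...,::-1])
```

```text
[ 0.62450986 -0.05660747  0.0893955 ] 0.017550262097627122 3.9 [ 0.83323232 -0.25438944  0.1589646 ]
(array([ 0.15, -0.04, -0.03]), array([ 1. , -1. ,  6.5]))
[array([0.52740007, 0.48800485, 0.141     ]), array([0.61841797, 0.52390837, 0.141     ]), array([0.62012099, 0.49374846, 0.141     ]), array([0.64516425, 0.51975385, 0.141     ]), array([0.65161205, 0.49380043, 0.141     ]), array([0.68039779, 0.49287766, 0.141     ]), array([ 0.55898709, -0.25513739,  0.141     ]), array([ 0.61389161, -0.09790558,  0.141     ]), array([0.71749566, 0.00953038, 0.141     ])]
```

View pics/m2.png

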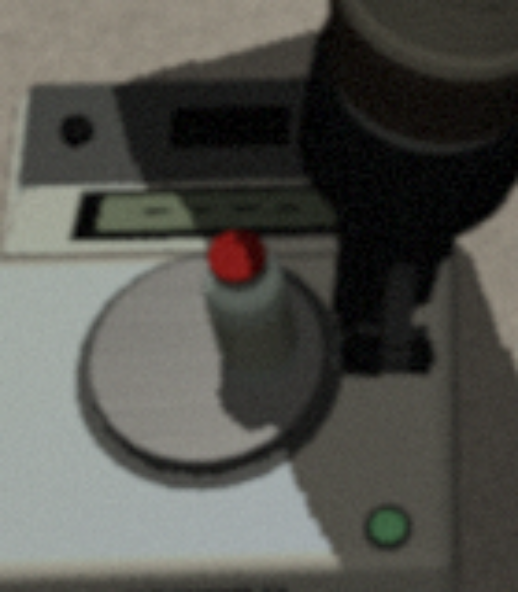

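>>> drive_tool(rows=[[[0,0,0,0.6,-1,3,-0.58],[0,0,0,1.2,-1,5.9,-0.58],[0,0,0,1.2,-1,5.9,-0.58],[0,0,0,1.2,-1,5.9,-0.58]]])

```text
time_s: 4.4
ee_pos: [0.6223, -0.0565, 0.0816]
tool_rot: [0.792, 0.602, -0.083, 0.063]
wrist_force: [0.1, -0.5, -0.0]
opening: 0.0178
```

>>> drive_tool(rows=[[[0,0,0,-3,0,0.6,-0.58],[0,0,0,-6,0,1.3,-0.58],[0,0,0,-8,0,1.7,-0.58],[0,0,0,-10,0,2.1,-0.58],[0,0,0,-11.5,0,2.4,-0.58],[0,0,0,-13,0,2.8,-0.58],[0,0,0,-14.5,0,3.1,-0.58],[0,0,0,-16,0,3.4,-0.58],[0,0,0,-17.5,0,3.7,-0.58],[0,0,0,-19,0,4.0,-0.58],[0,0,0,-20.5,0,4.4,-0.58],[0,0,0,-20.5,0,4.4,-0.58]]])

```text
time_s: 5.6
ee_pos: [0.6169, -0.0768, 0.0819]
tool_rot: [0.792, 0.602, -0.083, 0.063]
wrist_force: [0.3, 0.5, 0.5]
opening: 0.0183
```

Run:
```python
from h import *
s=read_state(); print(s["ee_pos"],s["opening"],s["time_s"],s["wrist_force"])
def caps2(im):
    f=im["frame"].astype(int); m=((f[...,0]>2.2*f[...,1])&(f[...,0]>2.2*f[...,2])&(f[...,0]>30)).astype(np.uint8)
    n,l,st,c=cv2.connectedComponentsWithStats(m)
    return [(st[i,4],c[i]) for i in range(1,n) if st[i,4]>15]
im=get_image("scene")
for a,uv in caps2(im):
    p=at_z(im,uv,.141)
    if p[1]<.05: print(a,p)
u=proj(im,[.61,-.09,.1]).astype(int)
cv2.imwrite("pics/m3.png",cv2.resize(im["frame"][u[1]-80:u[1]+80,u[0]-70:u[0]+70],None,fx=3.7,fy=3.7,interpolation=cv2.INTER_CUBIC)[...,::-1])
```

```text
[ 0.61687757 -0.07680117  0.0819008 ] 0.01833321441949139 5.6 [0.28694199 0.53765481 0.47830548]
132 [ 0.55965048 -0.25476275  0.141     ]
169 [ 0.61160934 -0.09959511  0.141     ]
152 [0.71850288 0.00735714 0.141     ]
```

View pics/m3.png

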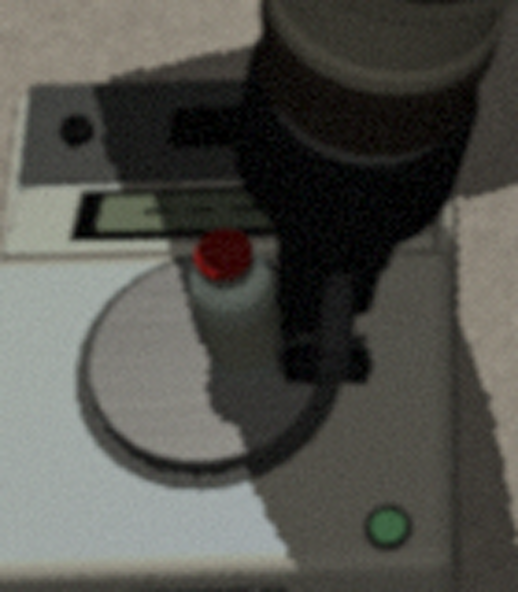

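>>> drive_tool(rows=[[[0,0,0,-1.5,0.1,0.3,-0.58],[0,0,0,-3,0.2,0.6,-0.58],[0,0,0,-4.5,0.3,0.9,-0.58],[0,0,0,-6,0.4,1.2,-0.58],[0,0,0,-7.5,0.5,1.6,-0.58],[0,0,0,-9,0.6,1.9,-0.58],[0,0,0,-10.5,0.7,2.2,-0.58],[0,0,0,-12,0.7,2.5,-0.58],[0,0,0,-13.5,0.7,2.8,-0.58],[0,0,0,-13.5,0.7,2.8,-0.58]]])

```text
time_s: 6.65
ee_pos: [0.6139, -0.0904, 0.0819]
tool_rot: [0.792, 0.602, -0.083, 0.063]
wrist_force: [0.1, 0.4, -0.3]
opening: 0.0176
```

```bash
cat >> h.py <<'E'
def caps2(im):
    f=im["frame"].astype(int); m=((f[...,0]>2.2*f[...,1])&(f[...,0]>2.2*f[...,2])&(f[...,0]>30)).astype(np.uint8)
    n,l,st,c=cv2.connectedComponentsWithStats(m)
    return [(st[i,4],c[i]) for i in range(1,n) if st[i,4]>15]
E
python3 - <<'E'
from h import *
s=read_state(); print(s["ee_pos"],s["opening"],s["time_s"],s["wrist_force"])
im=get_image("scene")
for a,uv in caps2(im):
    p=at_z(im,uv,.141)
    if p[1]<.05: print(a,p)
u=proj(im,[.61,-.09,.1]).astype(int)
cv2.imwrite("pics/m4.png",cv2.resize(im["frame"][u[1]-80:u[1]+80,u[0]-70:u[0]+70],None,fx=3.7,fy=3.7,interpolation=cv2.INTER_CUBIC)[...,::-1])
E
```

```text
[ 0.61385116 -0.09038326  0.08194805] 0.01762454283344182 6.65 [ 0.09893708  0.40930977 -0.33867033]
133 [ 0.55966947 -0.2548218   0.141     ]
169 [ 0.60835885 -0.11335679  0.141     ]
151 [0.71845007 0.00738981 0.141     ]
```

View pics/m4.png

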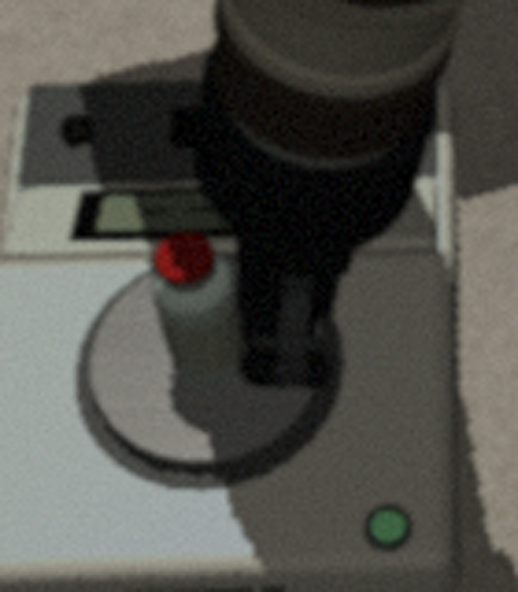

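>>> drive_tool(rows=[[[0,0,0,-0.7,0,0.15,-0.58],[0,0,0,-1.4,0,0.3,-0.58],[0,0,0,-1.4,0,0.3,-0.58],[0,0,0,3,0,-0.6,-0.58],[0,0,0,15,0,-3,-0.58],[0,0,0,35,0,-8,-0.58],[0,0,0,40,0,-20,-0.58],[0,0,0,40,0,-60,-0.58],[0,0,0,40,0,-100,-0.58],[0,0,0,40,0,-120,-0.58],[0,0,0,40,0,-120,-0.58],[0,0,0,40,0,-120,-0.58]]])

```text
time_s: 7.9
ee_pos: [0.6312, -0.028, 0.1915]
tool_rot: [0.791, 0.602, -0.083, 0.064]
wrist_force: [0.0, -0.4, -0.7]
opening: 0.0177
```

Run:
```python
from h import *
s=read_state(); print(s["ee_pos"],s["opening"],s["time_s"],s["wrist_force"])
im=get_image("scene")
for a,uv in caps2(im):
    p=at_z(im,uv,.141)
    if p[1]<.05: print(a,p)
# key: pressing pose. balance yaw -16.5; tool x along balance -y/+y
g=goal(73.5,0); print(move([.4884,-.0793,.15],g));
```

```text
[ 0.63123964 -0.02799355  0.19149664] 0.017688322878968554 7.9 [ 0.04763437 -0.37367769 -0.71818401]
134 [ 0.55965557 -0.25475899  0.141     ]
172 [ 0.60821813 -0.11380434  0.141     ]
136 [0.71858788 0.00764691 0.141     ]
(array([ 0.02, 12.03,  1.02]), array([ -76.8, -123.2,   57.6]))
```

>>> drive_tool(rows=[[[0,3,0.3,-20,-30,14,-1],[0,8,0.6,-45,-70,33,-1],[0,12,1,-68,-110,50,-1],[0,12,1,-76.8,-123.2,57.6,-1],[0,12,1,-76.8,-123.2,57.6,-1],[0,12,1,-76.8,-123.2,57.6,-1],[0,12,1,-76.8,-123.2,57.6,-1],[0,12,1,-76.8,-123.2,57.6,-1],[0,12,1,-76.8,-123.2,57.6,-1]]])

```text
time_s: 8.85
ee_pos: [0.4902, -0.0788, 0.1507]
tool_rot: [0.801, 0.599, 0.001, 0.001]
wrist_force: [0.2, 1.0, -0.3]
opening: -0.0005
```

Run:
```python
from h import *
s=read_state(); print(s["ee_pos"],s["opening"],s["time_s"],s["wrist_force"])
g=goal(73.5,0); print(move([.4884,-.0793,.15],g))
o=[]
for c in ("top","scene"):
    im=get_image(c)
    for a,uv in caps2(im):
        p=at_z(im,uv,.141)
        if p[1]<.05: print(c,a,p)
    for d in tip_of(im,"vial")[:3]: print("tip",d["conf"],at_z(im,d["location"],.066))
    u=proj(im,[.56,-.1,.08]).astype(int)
    o.append(cv2.resize(im["frame"][u[1]-65:u[1]+85,u[0]-65:u[0]+65],None,fx=3,fy=3,interpolation=cv2.INTER_CUBIC))
cv2.imwrite("pics/m5.png",cv2.hconcat(o)[...,::-1])
```

```text
[ 0.49021104 -0.07884515  0.15066516] -0.00048363271504180236 8.85 [ 0.23115255  1.00537564 -0.33880634]
(array([ 0.14, -0.  ,  0.09]), array([-0.9, -1.6,  0.7]))
top 86 [0.66768433 0.02254453 0.141     ]
scene 132 [ 0.55960265 -0.25479604  0.141     ]
scene 159 [ 0.60793177 -0.11393565  0.141     ]
scene 153 [0.71846394 0.00731243 0.141     ]
tip 0.56 [ 0.5064341  -0.07729474  0.066     ]
```

View pics/m5.png

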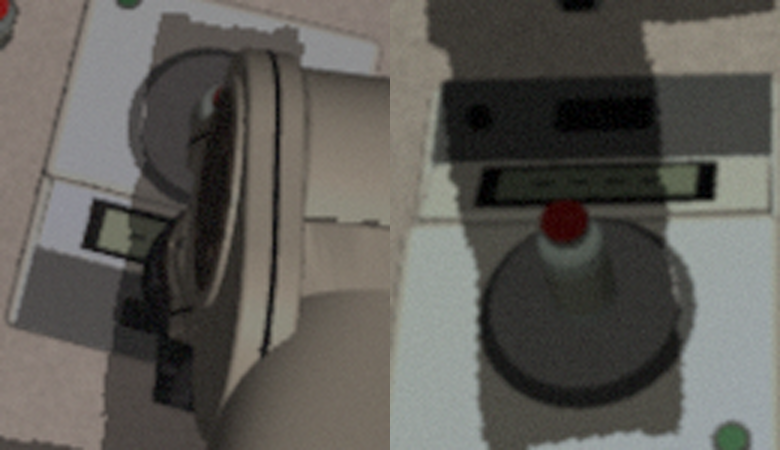

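>>> drive_tool(rows=[[[0,0,0,50,0,-20,-1],[0,0,0,100,0,-40,-1],[0,0,0,150,0,-40,-1],[0,0,0,200,0,-40,-1],[0,0,0,250,0,-40,-1],[0,0,0,250,0,-40,-1],[0,0,0,250,0,-40,-1],[0,0,0,250,0,-40,-1]]])

```text
time_s: 9.85
ee_pos: [0.5595, 0.1596, 0.1903]
tool_rot: [0.801, 0.598, -0.0, 0.001]
wrist_force: [-0.0, 0.1, 0.1]
opening: -0.0003
```

```bash
cat > fit.py <<'E'
from h import *
s=read_state(); print(s["ee_pos"],s["opening"],s["time_s"],s["wrist_force"])
th=np.linspace(0,2*np.pi,72,endpoint=False); o=[]
for c in("top","scene"):
    im=get_image(c); g=cv2.GaussianBlur(cv2.cvtColor(im["frame"],cv2.COLOR_RGB2GRAY),(0,0),0.8).astype(np.float32)
    cp=[at_z(im,uv,.141)[:2] for a,uv in caps2(im)]; cp=[p for p in cp if np.hypot(p[0]-.607,p[1]+.114)<.04]; print(c,"cap",cp)
    def samp(x,y,r):
        pts=np.array([proj(im,[x+r*np.cos(a),y+r*np.sin(a),.066]) for a in th],np.float32)
        return cv2.remap(g,pts[:,0].copy(),pts[:,1].copy(),cv2.INTER_LINEAR).ravel()
    b=max((np.mean(np.clip(samp(x,y,.0425)-samp(x,y,.0475),-20,40)),x,y) for x in np.arange(.6,.6145,.0005) for y in np.arange(-.121,-.1065,.0005)); print("pan",b)
    for n in("tare_top","power_top"):
        d=trace(im,n)[:1]+[{"region":None}]
        if d[0]["region"] is not None: print(n,d[0]["conf"],at_z(im,np.argwhere(d[0]["region"])[:,::-1].mean(0),.044))
    for n in ("vial","tare_top"):
        for d in tip_of(im,n)[:1]: print("tip",n,d["conf"],at_z(im,d["location"],.066 if n=="vial" else .044))
    u=proj(im,[.56,-.1,.08]).astype(int)
    o.append(cv2.resize(im["frame"][u[1]-75:u[1]+75,u[0]-65:u[0]+65],None,fx=3,fy=3,interpolation=cv2.INTER_CUBIC))
cv2.imwrite("pics/m6.png",cv2.hconcat(o)[...,::-1])
E
python3 fit.py
```

```text
[0.55946718 0.15956771 0.19029475] -0.0002528932838952852 9.85 [-0.01673125  0.06014844  0.12910245]
top cap [array([ 0.60656635, -0.11301413])]
pan (np.float32(29.727743), np.float64(0.6054999999999994), np.float64(-0.11399999999999999))
tare_top 0.8 [ 0.4873224  -0.08036139  0.044     ]
power_top 0.46 [ 0.46974819 -0.14235943  0.044     ]
tip vial 0.84 [ 0.60168537 -0.11397839  0.066     ]
tip tare_top 0.57 [ 0.48583358 -0.07872463  0.044     ]
scene cap [array([ 0.60832   , -0.11380077])]
pan (np.float32(29.43274), np.float64(0.608999999999999), np.float64(-0.11499999999999999))
tare_top 0.55 [ 0.49028584 -0.07996412  0.044     ]
tip vial 0.91 [ 0.60474913 -0.11787232  0.066     ]
tip tare_top 0.73 [ 0.48930464 -0.07468919  0.044     ]
```

View pics/m6.png

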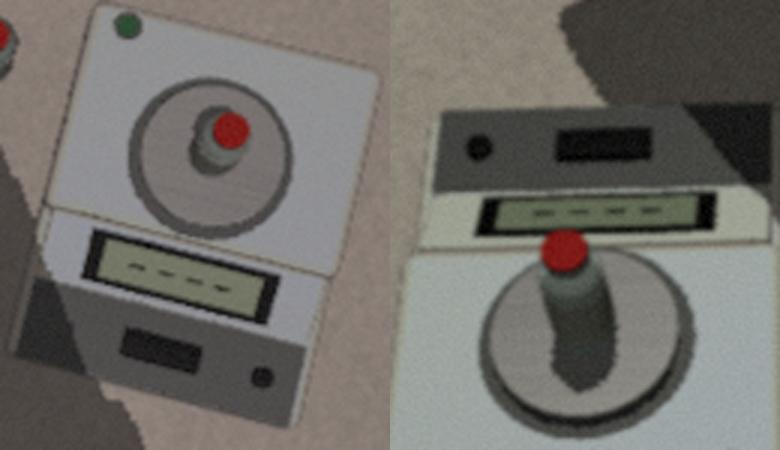

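Run:
```python
from h import *
g=goal(73.5,0); print(read_state()["ee_pos"],move([.488,-.080,.10],g))
```

```text
[0.5600114  0.15994022 0.19081955] (array([ 0.12, -0.01, -0.03]), array([-250.5,   -0.9,   90.8]))
```

>>> drive_tool(rows=[[[0,0,0,-50,0,0,-1],[0,0,0,-100,0,0,-1],[0,0,0,-150,0,20,-1],[0,0,0,-200,-1,40,-1],[0,0,0,-235,-1,60,-1],[0,0,0,-250.5,-1,80,-1],[0,0,0,-250.5,-1,90,-1],[0,0,0,-250.5,-1,90,-1],[0,0,0,-250.5,-1,90,-1],[0,0,0,-250.5,-1,90,-1],[0,0,0,-250.5,-1,90,-1]]])

```text
time_s: 11.45
ee_pos: [0.4892, -0.0788, 0.1016]
tool_rot: [0.801, 0.599, 0.001, 0.001]
wrist_force: [-0.4, -0.9, 0.5]
opening: 0.0003
```

Run:
```python
from h import *
s=read_state(); print(s["wrist_force"])
g=goal(73.5,0); print(s["ee_pos"],move([.488,-.080,.06],g))
im=get_image("scene")
u=proj(im,[.5,-.08,.08]).astype(int)
cv2.imwrite("pics/m7.png",cv2.resize(im["frame"][u[1]-75:u[1]+75,u[0]-75:u[0]+75],None,fx=3.5,fy=3.5,interpolation=cv2.INTER_CUBIC)[...,::-1])
```

```text
[-0.35220952 -0.94569689  0.48037861]
[ 0.48915111 -0.07876741  0.10157855] (array([ 0.22, -0.02,  0.11]), array([-1.5, -0.9, 41.6]))
```

View pics/m7.png

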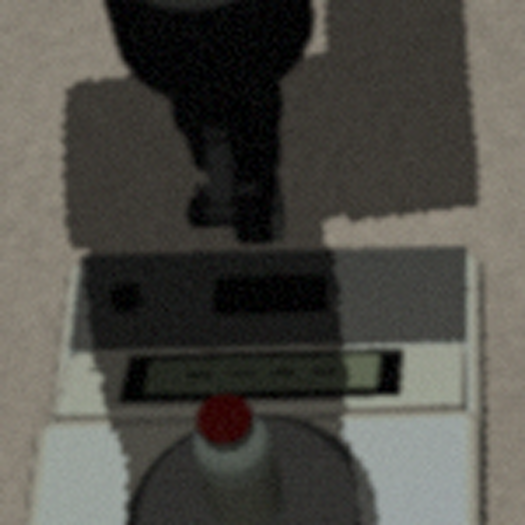

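Run:
```python
from h import *
im=get_image("scene"); u=proj(im,[.5,-.08,.08]).astype(int)
p=read_state()["ee_pos"]
f=lambda q:(proj(im,q)-u+75)*3.5
print(f(p+[0,0,-.011]),f([.488,-.08,.044]))
r=Ro.from_quat(read_state()["tool_rot"])
for a in(-11,11):
  for b in(-14,14): print(f(p+r.apply(np.array([a,b,11])/1000)))
```

```text
[256.28808555 228.60208904] [267.02964159 288.83232617]
[232.41801027 203.15706485]
[228.65895148 255.94948456]
[283.4482346 201.8540722]
[280.55185457 254.59391339]
```

Run:
```python
from h import *
im=get_image("scene"); u=proj(im,[.49,-.08,.10]).astype(int)
p=read_state()["ee_pos"]; r=Ro.from_quat(read_state()["tool_rot"])
c=im["frame"][u[1]-35:u[1]+35,u[0]-35:u[0]+35]
c=np.clip(255*(c/110.)**0.5,0,255).astype(np.uint8)
o=cv2.resize(c,None,fx=8,fy=8,interpolation=cv2.INTER_CUBIC)
for a in(-11,0,11):
  for z in (11,-8):
    q=((proj(im,p+r.apply(np.array([a,0,z])/1000))-u+35+.5)*8).astype(int); cv2.circle(o,tuple(map(int,q)),3,(255,0,0),-1)
cv2.imwrite("pics/m8.png",o[...,::-1])
```

```text
(no output)
```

View pics/m8.png

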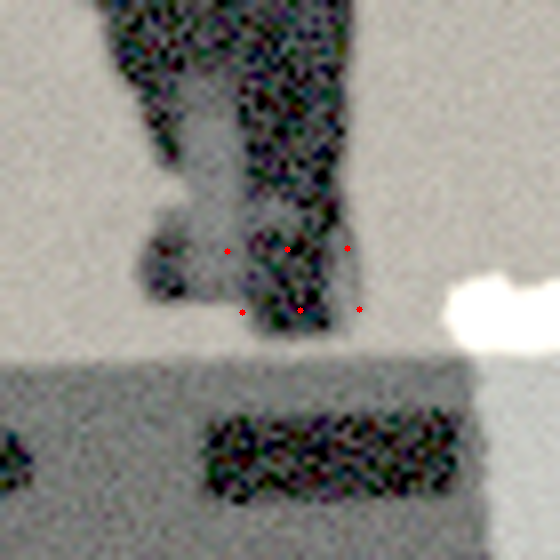

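>>> drive_tool(rows=[[[0,0,0,-1.2,-1,20,-1],[0,0,0,-1.2,-1,35,-1],[0,0,0,-1.2,-1,43,-1],[0,0,0,-1.2,-1,43,-1],[0,0,0,-1.2,-1,43,-1],[0,0,0,-1.2,-1,43,-1]]])

```text
time_s: 12.2
ee_pos: [0.4876, -0.0806, 0.0584]
tool_rot: [0.801, 0.598, 0.001, 0.001]
wrist_force: [-0.3, 0.4, -0.4]
opening: 0.0001
```

>>> drive_tool(rows=[[[0,0,0,0,0,1,-1],[0,0,0,0,0,2,-1],[0,0,0,0,0,3,-1],[0,0,0,0,0,3,-1],[0,0,0,0,0,3,-1]]])

```text
time_s: 12.7
ee_pos: [0.487, -0.0805, 0.0548]
tool_rot: [0.801, 0.598, 0.001, 0.001]
wrist_force: [0.3, 0.1, 1.6]
opening: 0.0001
```

Contact has just begun (tip at 43.8 mm). Continue down.

>>> drive_tool(rows=[[[0,0,0,0,0,1,-1],[0,0,0,0,0,2,-1],[0,0,0,0,0,3,-1],[0,0,0,0,0,3,-1],[0,0,0,0,0,3,-1]]])

```text
time_s: 13.2
ee_pos: [0.487, -0.0805, 0.0518]
tool_rot: [0.801, 0.598, 0.001, 0.001]
wrist_force: [0.5, 1.2, 3.8]
opening: 0.0003
```

>>> drive_tool(rows=[[[0,0,0,0,0,0.5,-1],[0,0,0,0,0,1,-1],[0,0,0,0,0,1,-1],[0,0,0,0,0,1,-1]]])

```text
time_s: 13.6
ee_pos: [0.4871, -0.0805, 0.0511]
tool_rot: [0.801, 0.598, 0.001, 0.001]
wrist_force: [-0.0, -0.8, 5.5]
opening: -0.0002
```

>>> drive_tool(rows=[[[0,0,0,0,0,0.5,-1],[0,0,0,0,0,0.8,-1],[0,0,0,0,0,0.8,-1],[0,0,0,0,0,0.8,-1]]])

```text
time_s: 14.0
ee_pos: [0.4871, -0.0805, 0.0509]
tool_rot: [0.801, 0.598, 0.001, 0.001]
wrist_force: [-2.2, -0.2, 11.3]
opening: -0.0002
```

>>> drive_tool(rows=[[[0,0,0,0,0,-2,-1],[0,0,0,0,0,-6,-1],[0,0,0,0,0,-20,-1],[0,0,0,0,0,-60,-1],[0,0,0,0,0,-100,-1],[0,0,0,0,0,-120,-1],[0,0,0,50,0,-140,-1],[0,0,0,100,0,-140,-1],[0,0,0,150,0,-140,-1],[0,0,0,200,0,-140,-1],[0,0,0,250,0,-140,-1],[0,0,0,250,0,-140,-1],[0,0,0,250,0,-140,-1],[0,0,0,250,0,-140,-1]]])

```text
time_s: 15.4
ee_pos: [0.5568, 0.1585, 0.1891]
tool_rot: [0.801, 0.598, -0.001, 0.0]
wrist_force: [0.4, -0.4, 0.7]
opening: 0.0001
```

```bash
python3 fit.py
```

```text
[0.55675311 0.15847639 0.18906081] 5.084970620605327e-05 15.4 [ 0.4216669  -0.43207261  0.71841991]
top cap [array([ 0.60658751, -0.11292267])]
pan (np.float32(29.468885), np.float64(0.6054999999999994), np.float64(-0.11399999999999999))
tare_top 0.61 [ 0.48728151 -0.07986892  0.044     ]
tip vial 0.73 [ 0.60105673 -0.11580479  0.066     ]
tip tare_top 0.6 [ 0.48812034 -0.08370817  0.044     ]
scene cap [array([ 0.60824862, -0.1138795 ])]
pan (np.float32(29.147285), np.float64(0.608999999999999), np.float64(-0.11499999999999999))
tare_top 0.89 [ 0.48985607 -0.0803939   0.044     ]
power_top 0.65 [ 0.47183325 -0.14245102  0.044     ]
tip vial 0.73 [ 0.61142438 -0.11871946  0.066     ]
tip tare_top 0.7 [ 0.48649028 -0.0789804   0.044     ]
```

View pics/m6.png

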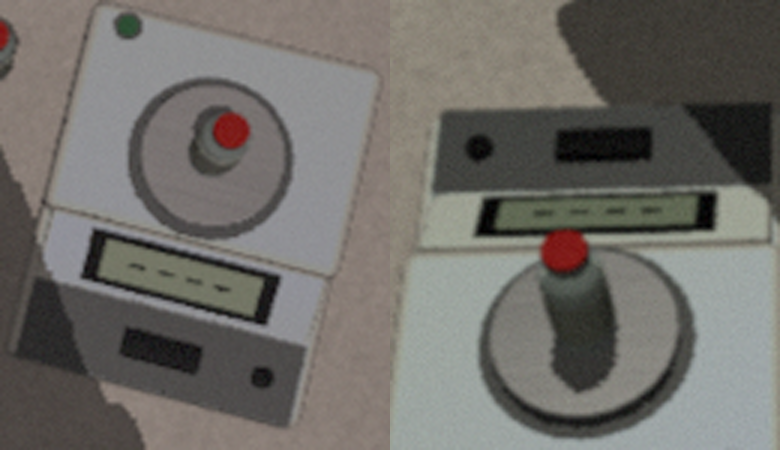

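```bash
python3 -c "
from station import *
print(hand_in())"
```

```text
the job is handed in; nothing more can be done
None
```

The vial is standing upright in the middle of the pan, and the tare key has been pressed fully down and released. The job was handed in at about 15.5 s.

- **Vial:** I pushed it about 21 mm in three short, low pushes with the fingertips tilted and about 18 mm apart, without gripping it. In the final pictures from both cameras, the cap centre is 1.4 to 1.6 mm from the fitted pan centre. The network's own estimates of the vial's foot were less consistent, at 4.4 to 5 mm off. I trusted the cap and rim measurement, which agreed between the two cameras and with the pictures.
- **Tare key:** I pressed it with the closed fingertips, well clear of the vial. Contact began with the tips at about 44 mm. The key went down about 3.9 mm, and the force then rose sharply to 11 N, so it had reached the bottom. The arm then moved clear.
- **Not confirmed:** The display still shows "- - - -" as it did before the press, so it neither confirms nor denies the tare.
- **Left alone:** I did not touch the on/off key, the spare vials or the calibration weight.

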